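# Load a pellet carrier under a sprung hold-down roller

## Task

Load the metal pellet carrier into the clamping stage: put it flat on the stage, ramp first, and slide it in under the sprung hold-down roller so that the ramp pushes the roller up, until the roller drops into the carrier's cross notch and bears down there. Push gently and stop as soon as the back wall of the notch meets the roller, then let go. Leave the other things on the table where they are.

Things in the scene. Friction and masses are not known exactly. Their poses are not given: they have to be found in the camera images.
- carrier: Loose aluminium pellet carrier, about 0.2 kg, x -65..+67 mm, 34 mm wide in y. Origin on its underside; +x points to the ramp end, which goes in first; z up. Heights over the underside along x: base 6.5 all along; grip tab x -63..-37, top 54; block with white pellet x -32..-4, top 26; cross notch x -4..+10, floor 17; land x +10..+40, top 22; ramp x +40..+67, from 22 down to 6.
- carrier_grip (a point): Middle of the carrier's upright grip tab: carrier x -50, y 0, 40 mm over the underside. The tab is 22 mm thick in carrier y (pinch across y from above) and 26 mm long in x. Axes as the carrier.
- carrier_notch (a point): Middle of the floor of the carrier's cross notch: carrier x +3, y 0, 17 mm over the underside. The notch is 14 mm long in x with upright walls: 5 mm up to the land in front, 9 mm up to the pellet block behind, which the roller cannot climb. Axes as the carrier.
- stage_bed: Clamping stage, fixed: grey plate 12 mm thick, x -135..+165 mm, y -56..+90. Origin on its underside, on the track's centre line. The carrier slides on the plate towards stage +x, its own +x the same way, at y = 0. A clamp head stands on the +y side (y 48..86, top 58 mm over the table); its arm, 7 mm thick, reaches across to y = 0.
- track_entry (a point): Point on top of the plate at stage x -60, y 0: with the carrier's origin here the carrier lies on the open part of the plate, clear of the roller. For x > -3 mm two guides 6 mm high flare in, gap 58 narrowing to 39 mm at x = +42, then run parallel up to x = +155. No end stop. Axes as the stage.
- roller_mean (a point): Mean place of the underside of the resting roller: stage x +62, y 0, 10 mm over the plate. The clamp head is screwed down differently each time, so the true roller is up to 30 mm before or behind this along stage x, which is not measured: find the notch by feel. The roller is a freely turning steel ball of 12 mm diameter on the arm's end.
- hold_down (a joint): Angle of the sprung arm (rad), hinged along stage x 62 mm to the +y side: 0 at rest; 0.18 on the land, 0.10 in the notch (also passed on the ramp). The roller bears with 6 N at 0, 9 N on the land. Sliding takes 7 to 11 N on the ramp, 2 N on the land; then the drop pulls the carrier on some 6 mm, and 1 to 3 mm further it stops solid. Over 18 N on the roller harms it.
- pellet_die: Bystander: flanged round steel pellet die, 40 mm across, 30 mm tall, origin at the centre of its underside. Leave it.
- die_plunger: Bystander: steel plunger standing on its 22 mm foot, 54 mm tall, origin at the centre of its underside. Leave it.
- weigh_boat: Bystander: shallow white square dish 62x62x14 mm, origin at the centre of its underside. Leave it.
Mind the look-alikes: they are no part of the job. Of the things shaped like the carrier, the aluminium one is meant.

How it is judged (in metres and radians):
On the way, in this order (a step that is already met when the one before it is completed fails the run):
1. the carrier, on the stage, has pushed the sprung roller up onto its land (value of joint hold_down above 0.165 rad and contact force between carrier and hold_down above 2 N and z of carrier in the frame of stage_bed below 0.0165 m), for 0.1 s.
2. the roller has dropped into the notch (value of joint hold_down between 0.08 and 0.13 rad and x of carrier in the frame of stage_bed between 0.026 and 0.096 m and y of carrier in the frame of stage_bed between -0.006 and 0.006 m and z of carrier in the frame of stage_bed below 0.0145 m and angle between the x axis of carrier and the x axis of stage_bed, either way round below 0.12 rad and angle between carrier's own z axis and vertical below 0.05 rad and contact force between carrier and hold_down above 2 N), for 0.2 s.
At the end, for the whole second after the job is handed in: The carrier lies still, released, flat on the plate (within 2.5 mm, 0.05 rad) and along the track (6 mm, 0.12 rad), origin at stage x 26 to 96 mm, with the roller down in its notch (hold_down 0.08 to 0.13 rad) bearing on it with over 2 N (all of step 2 and linear speed of carrier below 0.01 m/s); the robot touches nothing.
It fails at once if the carrier is forced against the hold-down roller or its arm with more than 18 N (contact force between carrier and hold_down above 18 N).
It fails at once if a bystander (pellet die, plunger, weighing dish) is moved by more than 15 mm (distance of any of pellet_die, die_plunger, weigh_boat from where it was at the start of the episode above 0.015 m).
It also fails if it takes over 54 s, if anything falls off the work surface, if the arm or the gripper's body presses on something with over 40 N, if the wrist force passes 120 N, or if a joint passes its speed limit or range.

## Robot

A 7-joint arm with a two-finger parallel gripper is mounted at the origin on a cart in front of the work surface, level with it; the furniture and walls round the work are solid. World frame = base frame: x ahead of the robot, y to its left, z up, the work surface at z = 0. Lengths are in mm, angles in rad, forces in N, time in s.
With the tool pointing down it reaches from about 425 to 1025 mm from the base axis. Payload 9.4 kg.
Tool frame: the origin (TCP) lies at the very end of the fingers, on their centre line; the grasp point (between the pads) lies 19 mm behind it; z points along the fingers, y is the direction in which the jaws open and shut (so a half turn about z gives the same grasp; the last joint's range is limited). The gripper opens to 85 mm and grips with 20 to 120 N. Pads are 22 mm wide; open, the fingers measure 114 mm over their backs; the gripper's body (76 mm by 85 mm) begins 54 mm behind the grasp point. The pads swing forward as they close: fully open they stand 13 mm farther back than shut.
Start: joints at [-1.322, 0.599, -0.003, 1.599, 0.002, 0.943, -0.08], TCP at [232.052, 686.859, 231.275] pointing down, gripper open.
Joint ranges: [-2.57, 2.57], [-0.35, 1.97], [-1.29, 1.29], [0.11, 2.56], [-1.05, 4.19], [0.11, 1.86], [-2.63, 2.63]. Speed limits (rad/s): [2.22, 2.22, 3.01, 3.01, 3.14, 3.14, 3.14].

## Interface

Orientations are given as a unit quaternion [w, x, y, z].
In Python, from workcell import robot gives the robot as it stands.
- The arm moves only by the tool send_rows, never from a script. Its argument "deltas" is one flat list of numbers, 7 for each row, row after row: the shift along the tool's x, y, z in cm, then the turn, a rotation vector about the tool's x, y, z in degrees, then the opening, from -1 (shut) to 1 (fully open). In form: [tx, ty, tz, rx, ry, rz, gripper, tx, ty, tz, rx, ry, rz, gripper, ...]. A call has 1 to 10 rows; each row shifts and turns the commanded pose from where the row before left it, along the tool's axes as they then stand; what a row does not reach is not made up. A row lasts 1/12 s, in which the tool goes at most 41.7 mm and 7.16 degrees, less where a joint would pass 70% of its speed; a pose out of reach is approached as far as the arm can. A call is refused whole if a number of a shift passes 4.17 or a number of a turn 7.16, either way. A call with a gripper value outside its range is refused whole. The fingers move at their own pace and stop on an object; "newtons" is the grip in N (left out, the last holds). Time passes only in rows, so rows that do not move let the fingers close. It gives the time, the measured TCP pose, the force and the opening at its end, in the units of the state.
- robot.observe(): the state, without advancing time (a new reading comes with each control period).
- robot.get_image(name): name is "scene" or "top"; returns a dict with "img" (480x640x3 uint8, blue, green, red), "vertical_fov" (degrees; the focal length in pixels is half the picture's height over the tangent of half this angle, whatever the lens; pixels are square), "cx", "cy" (the principal point, pixels), "position" and "orientation" of the camera in the world. Camera axes: x right, y up, looking along -z (the intrinsics and any distortion apply to the point x, -y, -z); pixel columns grow to the right and rows downward; lengths in mm; the calibration is good to about 2 mm. A picture is of the moment at which its call begins. There is no depth.
- robot.close_job(): hands the job in, once; it reports no verdict.
The state is a dict: "time": time; "qpos": joint angles; "dq": joint speeds; "tau": joint torques, N m; "eef_pos": TCP position; "orientation": TCP orientation; "contact_force": force on the tool from outside, world axes, zero at the start; "wrist_torque": the same for the moment, N m; "gripper_width": finger opening in mm.
Only numpy, scipy, OpenCV 4.12 (cv2) and the standard library are available. Lean on these libraries where they do the work, as an engineer would, in place of code of your own. Each camera call takes 0.05 s, during which the arm holds its last target. There are 200 camera calls.

## Working session

There is one attempt and no reset: what is moved stays moved. The work goes in short steps, Python scripts to look and compute and a tool call to move; the robot and the scene stay as the last step left them, time stands still between calls to the robot, and variables do not carry over. Pictures are saved under pics/ and viewed, about 8 in all and at most 12, crops included, and the job is handed in when it is done.

Besides the shell and the picture viewer there is one more tool, called after "Request:" by a JSON object that holds its "api" and its "payload". send_rows: Moves the arm, as the interface text tells. Its arguments: {"type":"object","properties":{"deltas":{"type":"array"},"newtons":{"type":"number"}},"required":["deltas"]}

```bash
mkdir -p pics; cat > h.py <<'E'
import numpy as np,cv2
from scipy.spatial.transform import Rotation as R
from workcell import robot
def quat(o): return R.from_quat([o[1],o[2],o[3],o[0]])
def ray(c,u,v):
    f=240/np.tan(np.radians(c["vertical_fov"])/2)
    d=np.array([(u-c["cx"])/f,-(v-c["cy"])/f,-1.]); return np.array(c["position"]),quat(c["orientation"]).apply(d)
def onz(c,u,v,z):
    p,d=ray(c,u,v); return p+d*(z-p[2])/d[2]
def proj(c,P):
    f=240/np.tan(np.radians(c["vertical_fov"])/2)
    q=quat(c["orientation"]).inv().apply(np.array(P)-np.array(c["position"]));return c["cx"]+f*q[0]/-q[2],c["cy"]-f*q[1]/-q[2]
E
python3 - <<'E'
from h import *
import pickle
print(robot.observe())
for n in("scene","top"):
    c=robot.get_image(n); print({k:v for k,v in c.items() if k!="img"}); cv2.imwrite(f"pics/{n}0.png",c["img"]); pickle.dump(c,open(n+"0.pkl","wb"))
E
```

```text
{'time': 0.0, 'qpos': array([-1.32170791,  0.60014889, -0.00256697,  1.60011484,  0.00175469,
        0.9429057 , -0.07981024]), 'dq': array([-0.00067342,  0.00074081,  0.00067526, -0.00139803, -0.00119903,
       -0.00119607,  0.00094483]), 'tau': array([-1.35116694e-03, -7.76458955e+01,  1.56463288e+00, -2.58001721e+01,
        1.23279993e-02,  9.12270014e-03,  1.57139112e-06]), 'eef_pos': array([231.88070282, 686.42399643, 230.40480436]), 'orientation': array([-8.09366609e-05,  1.62154402e-01,  9.86765083e-01, -7.83223049e-04]), 'contact_force': array([-0.09229901, -0.34362808,  0.6305515 ]), 'wrist_torque': array([-0.01052283, -0.02413792,  0.01000625]), 'gripper_width': 85.33182728422003}
{'vertical_fov': 49.10449824539219, 'cx': 326.02495930237563, 'cy': 242.7204237763178, 'position': array([ -65.34125143, -541.72092956,  876.44495165]), 'orientation': array([ 0.84157893,  0.3259002 , -0.16399241, -0.39829695])}
{'vertical_fov': 43.003965415907295, 'cx': 306.25940907074556, 'cy': 241.73151418513334, 'position': array([ 227.13215374,  -92.14713421, 1509.01410054]), 'orientation': array([ 0.71077662,  0.06727748, -0.06742045, -0.69693961])}
```

View pics/top0.png

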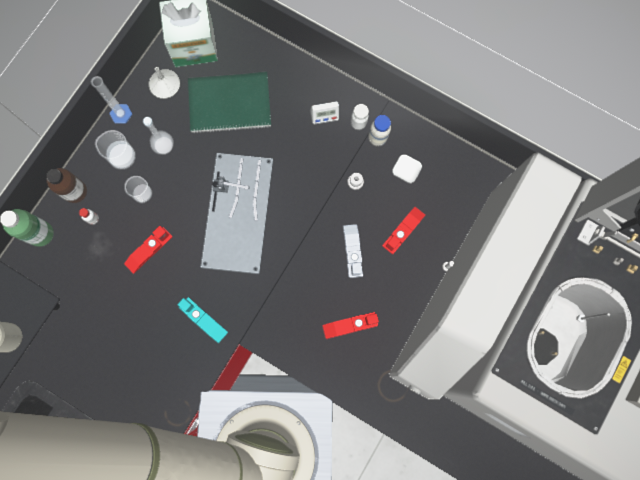

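View pics/scene0.png

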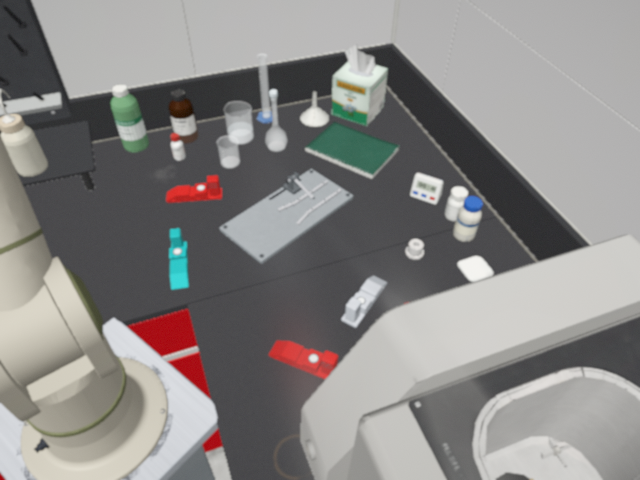

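Top view: the aluminium carrier candidate is at (353,251). The red ones at (148,250), (404,230) and (351,325) and the teal one at (203,320) are look-alikes. The stage is at (237,213), with the clamp head on its left at (218,185) and the guides in the upper half, so stage +x points up the image. The die is at (356,181), the white dish at (407,168) and a small white/steel thing at (448,266), possibly the plunger.

```bash
python3 - <<'E'
from h import *
import pickle
t=pickle.load(open("top0.pkl","rb"));s=pickle.load(open("scene0.pkl","rb"))
a=cv2.resize(t["img"][215:290,315:395],None,fx=5,fy=5,interpolation=cv2.INTER_CUBIC)
b=cv2.resize(s["img"][265:340,325:405],None,fx=5,fy=5,interpolation=cv2.INTER_CUBIC)
d=cv2.resize(t["img"][145:280,195:280],None,fx=4,fy=4,interpolation=cv2.INTER_CUBIC)
out=np.zeros((540,740,3),np.uint8)
out[:375,:400]=a; out[:540,400:740]=d
cv2.imwrite("pics/crop1.png",out)
e=np.hstack([b,cv2.resize(s["img"][165:265,215:360],None,fx=2.75,fy=3.75,interpolation=cv2.INTER_CUBIC)[:375,:400]])
cv2.imwrite("pics/crop2.png",e)
E
```

```text
(no output)
```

View pics/crop1.png

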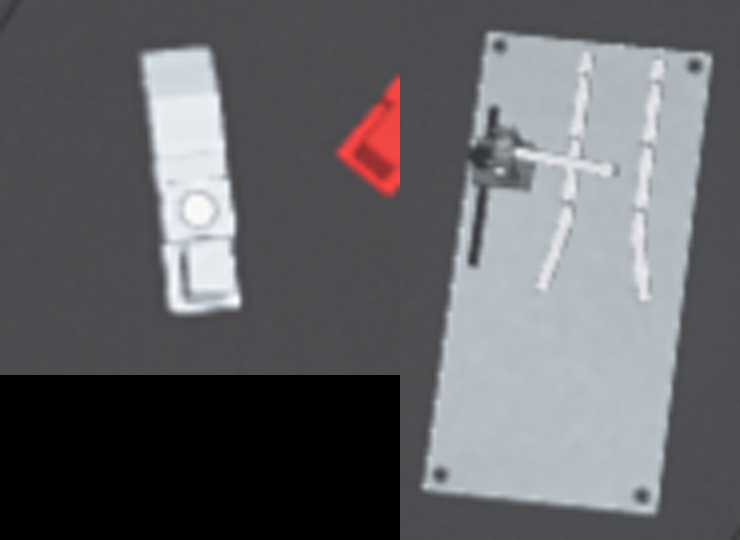

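View pics/crop2.png

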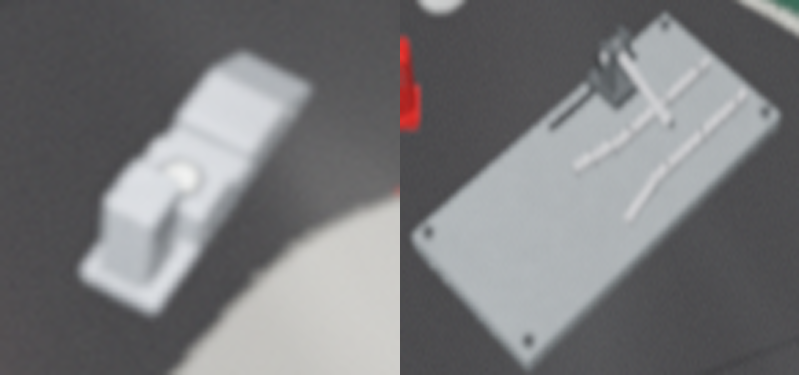

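The crop confirms it: the bare aluminium carrier with the white pellet, tab at the lower end and ramp up in the top image. On the stage the roller tip sits about at crop (615,170).

```bash
cat > m.py <<'E'
from h import *
import pickle
def fit(loc,W):
    loc=np.array(loc,float);W=np.array(W)[:,:2]
    a=loc-loc.mean(0);b=W-W.mean(0)
    th=np.arctan2((a[:,0]*b[:,1]-a[:,1]*b[:,0]).sum(),(a*b).sum())
    M=np.array([[np.cos(th),-np.sin(th)],[np.sin(th),np.cos(th)]])
    t=W.mean(0)-M@loc.mean(0); return t,th,M,W-(loc@M.T+t)
E
python3 - <<'E'
from m import *
t=pickle.load(open("top0.pkl","rb"));s=pickle.load(open("scene0.pkl","rb"))
def rect(c,x0,y0,x1,y1,lo,hi,name):
    hsv=cv2.cvtColor(c["img"],cv2.COLOR_BGR2HSV)[y0:y1,x0:x1]
    m=((hsv[...,2]>lo)&(hsv[...,1]<60)).astype(np.uint8)
    cs=max(cv2.findContours(m,0,2)[0],key=cv2.contourArea)
    r=cv2.minAreaRect(cs);print(name,[tuple(np.round(p+[x0,y0],1)) for p in cv2.boxPoints(r)])
rect(t,190,145,285,280,130,255,"stage top");rect(t,330,215,375,285,130,255,"car top")
P=[onz(t,195+u/4-.4,145+v/4-.4,12) for u,v in[(87,32),(312,53),(257,514),(23,489)]]
st=fit([(165,90),(165,-56),(-135,-56),(-135,90)],P);print("stage top",st[0],st[1],st[3])
Q=[onz(s,215+(u-400)/2.75-.4,165+v/3.75-.4,12) for u,v in[(665,13),(780,116),(528,366),(413,238)]]
s2=fit([(165,90),(165,-56),(-135,-56),(-135,90)],Q);print("stage scene",s2[0],s2[1],s2[3])
C=[onz(t,315+u/5-.4,215+v/5-.4,6) for u,v in[(140,50),(212,46),(240,306),(170,313)]]
c1=fit([(67,17),(67,-17),(-65,-17),(-65,17)],C);print("car top",c1[0],c1[1],c1[3])
C=[onz(s,325+u/5-.4,265+v/5-.4,6) for u,v in[(242,50),(312,88),(152,310),(82,268)]]
c2=fit([(67,17),(67,-17),(-65,-17),(-65,17)],C);print("car scene",c2[0],c2[1],c2[3])
# roller
r=onz(t,195+215/4-.4,145+170/4-.4,34);print("roller local",st[2].T@(r[:2]-st[0]))
for n,u,v in(("die",356,181),("boat",407,168),("wht",448,266)): print(n,onz(t,u,v,15))
E
```

```text
stage top [(np.float64(199.9), np.float64(267.0)), (np.float64(214.4), np.float64(150.9)), (np.float64(273.0), np.float64(158.2)), (np.float64(258.5), np.float64(274.3))]
car top [(np.float64(342.3), np.float64(225.2)), (np.float64(357.4), np.float64(223.5)), (np.float64(363.4), np.float64(276.0)), (np.float64(348.3), np.float64(277.8))]
stage top [574.05300258  70.77490026] -0.08425150297283752 [[-0.72160589 -0.19536564]
 [ 0.34700746  0.08617254]
 [-0.05419335 -0.04543265]
 [ 0.42879179  0.15462575]]
stage scene [571.34985219  67.76600774] -0.07837340359982276 [[ 1.89790137  0.95081987]
 [-1.40310828  0.29607569]
 [-1.23796695 -0.28481209]
 [ 0.74317385 -0.96208347]]
car top [ 497.26921858 -206.45415342] 0.11290476383833006 [[ 1.3727232   1.46332443]
 [ 0.3378842  -1.13026987]
 [-0.67405961 -0.66743614]
 [-1.0365478   0.33438158]]
car scene [ 495.96604977 -207.05725195] 0.11221054885281861 [[ 1.55988689  0.8808125 ]
 [-0.20140082 -0.24170703]
 [-1.64014697 -0.1609823 ]
 [ 0.2816609  -0.47812317]]
roller local [75.40429447 -6.12579724]
die [ 675.69666567 -213.22386717   15.        ]
boat [ 712.85894793 -343.56003602   15.        ]
wht [ 461.35788046 -442.23239632   15.        ]
```

Request:
{"api": "send_rows", "payload": {"deltas": [0,0,0,0,0,-6.28,1,0,0,0,0,0,-6.28,1,0,0,0,0,0,-6.28,1,0,0,0,0,0,-6.28,1,-1,-1.5,0,0,0,0,1,-1.5,-2.8,0,0,0,0,1,-1.7,-3.2,0,0,0,0,1,-1.7,-3.2,0,0,0,0,1,-1.7,-3.2,0,0,0,0,1,-1.7,-3.2,0,0,0,0,1], "newtons": 40}}

```text
time: 0.93
eef_pos: [344.7, 525.1, 231.0]
orientation: [-0.0, -0.055, 0.998, -0.0]
contact_force: [0.9, 0.2, -0.7]
gripper_width: 85.4
```

```bash
cat >> h.py <<'E'
def togo(x,y,z,yaw):
    "tool-frame shift (cm) and turn (deg) to TCP x,y,z with tool y at world angle yaw, tool down"
    o=robot.observe(); q=quat(o["orientation"])
    ty=np.array([np.cos(yaw),np.sin(yaw),0]);tz=np.array([0,0,-1.]);tx=np.cross(ty,tz)
    T=R.from_matrix(np.c_[tx,ty,tz]); d=np.array([x,y,z])-o["eef_pos"]
    print("t",o["time"],"pos",o["eef_pos"].round(1),"F",o["contact_force"].round(1),"w",round(o["gripper_width"],1))
    print(" shift cm",(q.inv().apply(d)/10).round(3),"target-axes",(T.inv().apply(d)/10).round(3),"turn deg",np.degrees((q.inv()*T).as_rotvec()).round(2),"q",o["qpos"].round(2))
E
python3 -c "
from h import *
togo(447,-212.4,150,np.pi/2+.1126)"
```

```text
t 0.9333 pos [344.7 525.1 231. ] F [ 0.9  0.2 -0.7] w 85.4
 shift cm [ -2.015 -74.418   8.16 ] target-axes [ -1.879 -74.428   8.1  ] turn deg [-0.05 -0.01 -0.1 ] q [-0.99  0.49 -0.13  1.83  0.08  0.84  0.52]
```

Request:
{"api": "send_rows", "payload": {"deltas": [-1.5,-3.7,0,0,0,0,1,-1.5,-3.7,0,0,0,0,1,-1.5,-3.7,0,0,0,0,1,-1.5,-3.7,0,0,0,0,1,-1.5,-3.7,0,0,0,0,1,-1.5,-3.7,0,0,0,0,1,-1,-3.7,0,0,0,0,1,0,-3.7,0,0,0,0,1,0,-3.7,0,0,0,0,1,0.5,-3.7,0,0,0,0,1]}}

```text
time: 1.77
eef_pos: [480.2, 167.9, 231.1]
orientation: [0.0, -0.055, 0.998, -0.0]
contact_force: [1.3, -0.0, 0.5]
gripper_width: 85.7
```

Request:
{"api": "send_rows", "payload": {"deltas": [0.5,-3.7,0,0,0,0,1,1,-3.7,0,0,0,0,1,1,-3.7,0,0,0,0,1,1,-3.7,0,0,0,0,1,1,-3.7,0,0,0,0,1,1,-3.7,0,0,0,0,1,1,-3.7,0,0,0,0,1,0.5,-3.7,1,0,0,0,1,0,-3,2.5,0,0,0,1,0,0,2.5,0,0,0,1]}}

```text
time: 2.6
eef_pos: [446.9, -168.2, 171.5]
orientation: [0.002, -0.052, 0.999, -0.002]
contact_force: [0.4, -0.6, -0.1]
gripper_width: 85.6
```

```bash
python3 -c "
from h import *
togo(447,-212.4,60,np.pi/2+.1126)"
```

```text
t 2.6 pos [ 446.9 -168.2  171.5] F [ 0.4 -0.6 -0.1] w 85.6
 shift cm [ 0.481 -4.356 11.166] target-axes [ 0.486 -4.395 11.151] turn deg [-0.22  0.19 -0.54] q [ 0.26  0.4  -0.03  2.22  0.03  0.52  1.88]
```

Request:
{"api": "send_rows", "payload": {"deltas": [0.24,-2.2,2,0,0,-0.5,0.3,0.24,-2.2,2,0,0,0,0.3,0,0,2.5,0,0,0,0.3,0,0,2.5,0,0,0,0.3,0,0,2.1,0,0,0,0.3,0,0,0,0,0,0,0.3,0,0,0,0,0,0,0.3]}}

```text
time: 3.18
eef_pos: [446.1, -205.7, 59.7]
orientation: [-0.001, -0.06, 0.998, 0.0]
contact_force: [-0.7, -0.0, -0.1]
gripper_width: 55.1
```

```bash
python3 -c "
from h import *
togo(447,-212.4,21,np.pi/2+.1126)
for n in ('top','scene'):
  c=robot.get_image(n)
  cv2.imwrite('pics/%s1.png'%n,c['img'])
a,b=[cv2.imread('pics/%s1.png'%n) for n in('top','scene')]
f=lambda i,x,y:cv2.resize(i[y:y+100,x:x+100],None,fx=4,fy=4)
cv2.imwrite('pics/g1.png',np.hstack([f(a,305,200),f(b,310,250)]))
"
```

```text
t 3.1833 pos [ 446.1 -205.7   59.7] F [-0.7 -0.  -0.1] w 55.1
 shift cm [-0.021 -0.679  3.873] target-axes [-0.016 -0.675  3.874] turn deg [ 0.05 -0.15  0.43] q [ 0.33  0.61 -0.02  2.26  0.05  0.27  1.95]
```

View pics/g1.png

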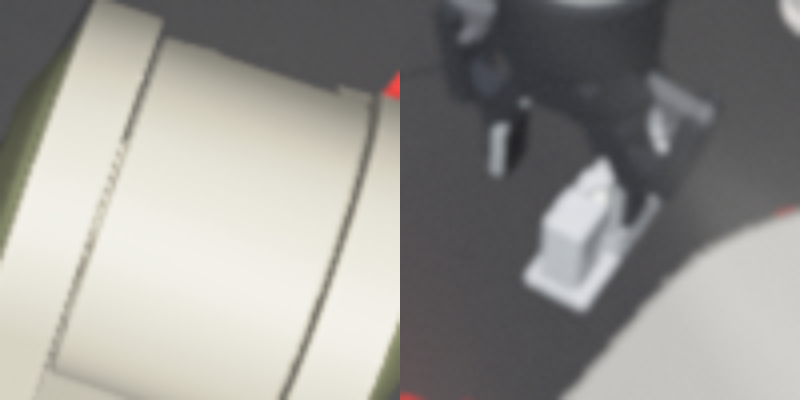

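Scene crop: the fingers straddle the aluminium tab, still above it. I'll go down and close.

Request:
{"api": "send_rows", "payload": {"deltas": [0,-0.68,0,0,0,0.4,0.3,0,0,2,0,0,0,0.3,0,0,1.9,0,0,0,0.3,0,0,0,0,0,0,0.3,0,0,0,0,0,0,0.3]}}

```text
time: 3.7
eef_pos: [447.9, -212.8, 21.8]
orientation: [-0.0, -0.057, 0.998, -0.0]
contact_force: [-0.3, 0.8, 0.3]
gripper_width: 55.5
```

Request:
{"api": "send_rows", "payload": {"deltas": [0,0,0,0,0,0,-0.4,0,0,0,0,0,0,-0.6,0,0,0,0,0,0,-1,0,0,0,0,0,0,-1,0,0,0,0,0,0,-1,0,0,0,0,0,0,-1]}}

```text
time: 4.2
eef_pos: [448.5, -212.7, 22.5]
orientation: [0.001, -0.057, 0.998, -0.0]
contact_force: [0.6, 0.4, 7.1]
gripper_width: 21.2
```

```bash
python3 -c "
from h import *
togo(447,-212.4,21,np.pi/2+.1126)"
```

```text
t 4.2 pos [ 448.5 -212.7   22.5] F [0.6 0.4 7.1] w 21.2
 shift cm [0.146 0.044 0.147] target-axes [0.146 0.043 0.147] turn deg [-0.05  0.09  0.1 ] q [ 0.34  0.69 -0.02  2.27  0.06  0.19  1.95]
```

Request:
{"api": "send_rows", "payload": {"deltas": [0,0,-0.5,0,0,0,-1,0,0,-1.5,0,0,0,-1,0,0,-2.5,0,0,0,-1,0,0,-2.5,0,0,0,-1,-0.4,1.5,0,0,0,0,-1,-0.4,3,0,0,0,0,-1,-0.6,3.3,0,0,0,0,-1,-0.6,3.3,0,0,0,0,-1,-0.6,3.3,0,0,0,0,-1,-0.6,3.3,0,0,0,0,-1], "newtons": 60}}

```text
time: 5.03
eef_pos: [459.3, -31.5, 91.9]
orientation: [0.0, -0.057, 0.998, 0.0]
contact_force: [0.6, -0.5, -2.0]
gripper_width: 20.9
```

Request:
{"api": "send_rows", "payload": {"deltas": [-0.6,3.3,0,0,0,0,-1,-0.6,3,0,0,0,0,-1,-0.4,2.7,0,0,0,0,-1,0,1.5,0,0,0,2.24,-1,0,0.5,0,0,0,2.24,-1,0,0,0,0,0,2.24,-1,0,0,0,0,0,2.24,-1,0,0,0,0,0,2.24,-1,0,0,0,0,0,0,-1,0,0,0,0,0,0,-1]}}

```text
time: 5.87
eef_pos: [463.1, 77.4, 91.4]
orientation: [0.0, 0.041, 0.999, -0.0]
contact_force: [-0.0, -0.2, -1.8]
gripper_width: 21.0
```

```bash
python3 -c "
from h import *
import pickle
togo(464.6,78.3,36,np.pi/2-.083)
cs=[]
for n in ('top','scene'):
  c=robot.get_image(n); cs.append(c['img']); pickle.dump(c,open(n+'1.pkl','wb'))
f=lambda i,x,y:cv2.resize(i[y:y+140,x:x+100],None,fx=4,fy=4)
cv2.imwrite('pics/g2.png',np.hstack([f(cs[0],190,145),cv2.resize(cs[1][165:305,190:290],None,fx=4,fy=4)]))
"
```

```text
t 5.8667 pos [463.1  77.4  91.4] F [-0.  -0.2 -1.8] w 21.0
 shift cm [-0.138  0.103  5.541] target-axes [-0.139  0.102  5.541] turn deg [-0.01  0.01  0.04] q [-0.36  0.54  0.1   2.3  -0.17  0.31  1.38]
```

View pics/g2.png

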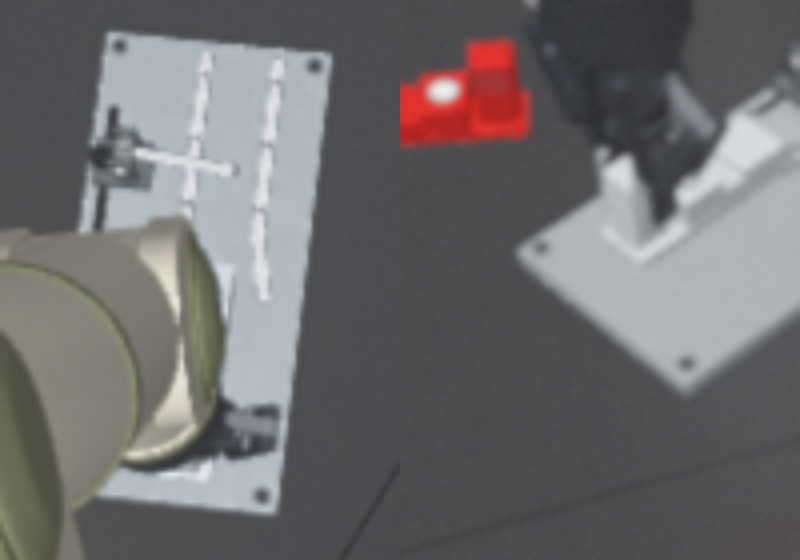

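Top crop: the carrier hovers over the open part of the plate, aligned with the track. The roller tip is at crop (235,170) and the guides are clear. The scene crop shows the tab held upright between the pads.

Request:
{"api": "send_rows", "payload": {"deltas": [-0.14,0.1,1.5,0,0,0,-1,0,0,2,0,0,0,-1,0,0,1.3,0,0,0,-1,0,0,0.5,0,0,0,-1,0,0,0,0,0,0,-1,0,0,0,0,0,0,-1]}}

```text
time: 6.47
eef_pos: [464.5, 78.8, 38.4]
orientation: [-0.0, 0.041, 0.999, -0.0]
contact_force: [0.1, 0.9, -1.1]
gripper_width: 21.2
```

```bash
python3 -c "
from h import *
import pickle
togo(464.6,78.3,34.5,np.pi/2-.083)
t=pickle.load(open('top1.pkl','rb'))
M=R.from_euler('z',-.083).as_matrix()
for u,v in((207,60),(277,65),(195,165),(266,165)):
  p=onz(t,190+u/4-.4,145+v/4-.4,18); print((M.T@(p-[572.7,69.3,0])).round(1))
"
```

```text
t 6.4667 pos [464.5  78.8  38.4] F [ 0.1  0.9 -1.1] w 21.2
 shift cm [-0.012 -0.049  0.388] target-axes [-0.012 -0.049  0.388] turn deg [-0.01 -0.03  0.09] q [-0.33  0.65  0.06  2.32 -0.19  0.18  1.39]
[151.6  23.9  18. ]
[152.9 -21.   18. ]
[81.7 23.  18. ]
[ 86.3 -21.8  18. ]
```

Request:
{"api": "send_rows", "payload": {"deltas": [0,0,0.15,0,0,0,-1,0,0,0.1,0,0,0,-1,0,0,0.1,0,0,0,-1,0,0,0.05,0,0,0,-1,0,0,0,0,0,0,-1,0,0,0,0,0,0,-1]}}

```text
time: 6.97
eef_pos: [464.7, 79.2, 34.5]
orientation: [0.0, 0.04, 0.999, 0.0]
contact_force: [-0.6, -0.1, 1.2]
gripper_width: 21.3
```

Request:
{"api": "send_rows", "payload": {"deltas": [-0.3,0,0,0,0,0,-1,-0.5,0,0,0,0,0,-1,-0.5,0,0,0,0,0,-1,-0.5,0,0,0,0,0,-1,-0.5,0,0,0,0,0,-1,-0.5,0,0,0,0,0,-1,-0.5,0,0,0,0,0,-1,0,0,0,0,0,0,-1]}}

```text
time: 7.63
eef_pos: [499.4, 76.3, 34.5]
orientation: [0.001, 0.041, 0.999, 0.0]
contact_force: [2.0, 0.0, 4.6]
gripper_width: 21.5
```

```bash
python3 -c "
from h import *
import numpy as np
o=robot.observe();d=o['eef_pos'][:2]-[572.7,69.8];c,s=np.cos(-.083),np.sin(-.083)
print('carrier local',d[0]*c+d[1]*s+48.5,-d[0]*s+d[1]*c)
togo(464.6,78.8,34.5,np.pi/2-.083)
"
```

```text
carrier local -25.042860695351322 0.43563119518392135
t 7.6333 pos [499.4  76.3  34.5] F [2.  0.  4.6] w 21.5
 shift cm [ 3.493 -0.038 -0.006] target-axes [ 3.493e+00 -4.300e-02  2.000e-03] turn deg [0.02 0.13 0.08] q [-0.31  0.67  0.07  2.25 -0.18  0.23  1.41]
```

Request:
{"api": "send_rows", "payload": {"deltas": [-0.4,0,-0.02,0,0,0,-1,-0.4,0,0,0,0,0,-1,-0.4,0,0,0,0,0,-1,-0.4,0,0,0,0,0,-1,-0.4,0,0,0,0,0,-1,-0.4,0,0,0,0,0,-1,-0.4,0,0,0,0,0,-1,0,0,0,0,0,0,-1]}}

```text
time: 8.3
eef_pos: [526.8, 74.1, 34.5]
orientation: [0.001, 0.041, 0.999, 0.0]
contact_force: [1.6, 0.1, 3.3]
gripper_width: 20.8
```

Request:
{"api": "send_rows", "payload": {"deltas": [-0.2,0,0,0,0,0,-1,-0.2,0,0,0,0,0,-1,-0.2,0,0,0,0,0,-1,0,0,0,0,0,0,-1]}}

```text
time: 8.63
eef_pos: [531.7, 73.7, 34.5]
orientation: [0.0, 0.041, 0.999, 0.0]
contact_force: [-0.4, -1.0, 4.2]
gripper_width: 21.7
```

```bash
cat >>h.py <<'E'
def st():
    o=robot.observe();d=o['eef_pos'][:2]-[572.7,69.8];c,s=np.cos(-.083),np.sin(-.083);F=o['contact_force']
    print('t',o['time'],'carrier local',d[0]*c+d[1]*s+48.5,-d[0]*s+d[1]*c,'z',o['eef_pos'][2],'Flocal',F[0]*c+F[1]*s,-F[0]*s+F[1]*c,F[2],'M',o['wrist_torque'].round(2))
E
python3 -c "
from h import *
import pickle
st()
"
```

```text
t 8.6333 carrier local 7.325209546048015 0.4528678905421373 z 34.535557805137685 Flocal -0.3414959706069056 -0.9906091809405881 4.162768374769492 M [-0.1  -0.07 -0.02]
```

Request:
{"api": "send_rows", "payload": {"deltas": [-0.1,0,0,0,0,0,-1,-0.1,0,0,0,0,0,-1,-0.1,0,0,0,0,0,-1,-0.1,0,0,0,0,0,-1,-0.1,0,0,0,0,0,-1]}}

```text
time: 9.05
eef_pos: [536.0, 73.3, 34.5]
orientation: [-0.0, 0.04, 0.999, -0.0]
contact_force: [-1.7, -0.3, 5.3]
gripper_width: 20.8
```

Request:
{"api": "send_rows", "payload": {"deltas": [-0.1,0,0,0,0,0,-1,-0.1,0,0,0,0,0,-1,-0.1,0,0,0,0,0,-1,-0.1,0,0,0,0,0,-1,-0.1,0,0,0,0,0,-1]}}

```text
time: 9.47
eef_pos: [540.7, 72.9, 34.5]
orientation: [-0.001, 0.04, 0.999, -0.0]
contact_force: [-3.4, 1.0, 8.2]
gripper_width: 21.3
```

Request:
{"api": "send_rows", "payload": {"deltas": [-0.1,0,0,0,0,0,-1,-0.1,0,0,0,0,0,-1,-0.1,0,0,0,0,0,-1,-0.1,0,0,0,0,0,-1,-0.1,0,0,0,0,0,-1]}}

```text
time: 9.88
eef_pos: [542.8, 72.6, 34.5]
orientation: [-0.003, 0.04, 0.999, -0.0]
contact_force: [-10.6, 0.7, 13.5]
gripper_width: 21.1
```

```bash
python3 -c "
from h import *
st()
"
```

```text
t 9.8833 carrier local 18.487225965468163 0.2683487385697463 z 34.51633575195583 Flocal -10.5854737571386 -0.14968319533388585 13.537637336650363 M [ 0.18  1.89 -0.02]
```

Request:
{"api": "send_rows", "payload": {"deltas": [-0.05,0,-0.05,0,0,0,-1,-0.05,0,-0.03,0,0,0,-1,-0.05,0,0,0,0,0,-1]}}

```text
time: 10.13
eef_pos: [544.2, 72.2, 34.7]
orientation: [-0.003, 0.04, 0.999, -0.0]
contact_force: [-8.6, 0.1, 3.1]
gripper_width: 21.1
```

```bash
python3 -c "
from h import *
st()
"
```

```text
t 10.1333 carrier local 19.92898719084383 0.014785937789267845 z 34.66413558186367 Flocal -8.605559088399827 -0.621390507037784 3.058926021158239 M [ 0.04  1.51 -0.06]
```

Request:
{"api": "send_rows", "payload": {"deltas": [-0.1,0,0,0,0,0,-1,-0.1,0,0,0,0,0,-1,-0.1,0,0,0,0,0,-1]}}

```text
time: 10.38
eef_pos: [546.8, 71.6, 34.6]
orientation: [-0.004, 0.041, 0.999, -0.001]
contact_force: [-9.2, -1.5, 6.1]
gripper_width: 21.0
```

Request:
{"api": "send_rows", "payload": {"deltas": [-0.1,0,0,0,0,0,-1,-0.1,0,0,0,0,0,-1,-0.1,0,0,0,0,0,-1]}}

```text
time: 10.63
eef_pos: [549.6, 71.2, 34.6]
orientation: [-0.004, 0.041, 0.999, -0.001]
contact_force: [-9.8, -1.4, 5.6]
gripper_width: 21.3
```

```bash
python3 -c "
from h import *
st()
"
```

```text
t 10.6333 carrier local 25.365336395036856 -0.5363441638169497 z 34.59259538375208 Flocal -9.60486775087124 -2.170603187641067 5.5542248322881305 M [-0.19  1.79 -0.21]
```

Request:
{"api": "send_rows", "payload": {"deltas": [-0.1,0,0,0,0,0,-1,-0.1,0,0,0,0,0,-1,-0.1,0,0,0,0,0,-1,-0.1,0,0,0,0,0,-1]}}

```text
time: 10.97
eef_pos: [553.5, 70.9, 34.6]
orientation: [-0.004, 0.041, 0.999, -0.001]
contact_force: [-10.5, -0.5, 5.8]
gripper_width: 21.2
```

Request:
{"api": "send_rows", "payload": {"deltas": [-0.1,0,0,0,0,0,-1,-0.1,0,0,0,0,0,-1,-0.1,0,0,0,0,0,-1,-0.1,0,0,0,0,0,-1]}}

```text
time: 11.3
eef_pos: [557.3, 70.7, 34.6]
orientation: [-0.004, 0.041, 0.999, -0.001]
contact_force: [-11.1, -1.4, 6.0]
gripper_width: 21.0
```

```bash
python3 -c "
from h import *
st()
"
```

```text
t 11.3 carrier local 33.0625871125224 -0.38179090981696373 z 34.56846899117277 Flocal -10.92487695732665 -2.3612914272277665 6.015623600783519 M [-0.11  1.83 -0.13]
```

Request:
{"api": "send_rows", "payload": {"deltas": [-0.1,0,0,0,0,0,-1,-0.1,0,0,0,0,0,-1,-0.1,0,0,0,0,0,-1,-0.1,0,0,0,0,0,-1]}}

```text
time: 11.63
eef_pos: [563.0, 70.6, 34.6]
orientation: [-0.002, 0.041, 0.999, -0.0]
contact_force: [-4.1, 0.2, 0.4]
gripper_width: 21.5
```

Request:
{"api": "send_rows", "payload": {"deltas": [-0.1,0,0,0,0,0,-1,-0.1,0,0,0,0,0,-1,-0.1,0,0,0,0,0,-1,-0.1,0,0,0,0,0,-1]}}

```text
time: 11.97
eef_pos: [569.2, 70.6, 34.8]
orientation: [-0.001, 0.04, 0.999, -0.0]
contact_force: [-2.3, 0.3, -4.4]
gripper_width: 21.0
```

```bash
python3 -c "
from h import *
st()
"
```

```text
t 11.9667 carrier local 44.97585767961336 0.47198304664044854 z 34.828150512423356 Flocal -2.3279621780736983 0.15188556353550717 -4.3701942905914395 M [ 0.03  0.78 -0.02]
```

Request:
{"api": "send_rows", "payload": {"deltas": [-0.1,0,0.03,0,0,0,-1,-0.1,0,0,0,0,0,-1,-0.1,0,0,0,0,0,-1,-0.1,0,0,0,0,0,-1,-0.1,0,0,0,0,0,-1,-0.1,0,0,0,0,0,-1]}}

```text
time: 12.47
eef_pos: [575.7, 70.1, 34.9]
orientation: [-0.0, 0.041, 0.999, -0.0]
contact_force: [-2.1, 0.1, -7.0]
gripper_width: 21.0
```

Request:
{"api": "send_rows", "payload": {"deltas": [-0.1,0,0,0,0,0,-1,-0.1,0,0,0,0,0,-1,-0.1,0,0,0,0,0,-1,-0.1,0,0,0,0,0,-1,-0.1,0,0,0,0,0,-1]}}

```text
time: 12.88
eef_pos: [580.7, 69.7, 34.9]
orientation: [-0.0, 0.041, 0.999, -0.0]
contact_force: [-2.4, -0.1, -7.6]
gripper_width: 21.5
```

```bash
python3 -c "
from h import *
st()
"
```

```text
t 12.8833 carrier local 56.51813315808964 0.5397315486800954 z 34.94137603177674 Flocal -2.3540099687544047 -0.31791086374815775 -7.6083139585944455 M [0.09 0.78 0.04]
```

Request:
{"api": "send_rows", "payload": {"deltas": [-0.1,0,0.03,0,0,0,-1,-0.1,0,0.02,0,0,0,-1,-0.1,0,0,0,0,0,-1,-0.05,0,0,0,0,0,-1,-0.05,0,0,0,0,0,-1]}}

```text
time: 13.3
eef_pos: [584.9, 69.3, 34.6]
orientation: [0.0, 0.041, 0.999, 0.0]
contact_force: [-2.2, 0.1, -5.1]
gripper_width: 21.0
```

Request:
{"api": "send_rows", "payload": {"deltas": [-0.05,0,0,0,0,0,-1,-0.05,0,0,0,0,0,-1,-0.05,0,0,0,0,0,-1,-0.05,0,0,0,0,0,-1]}}

```text
time: 13.63
eef_pos: [586.7, 69.2, 34.6]
orientation: [0.0, 0.041, 0.999, 0.0]
contact_force: [-3.2, 0.3, -4.6]
gripper_width: 21.2
```

```bash
python3 -c "
from h import *
st()
"
```

```text
t 13.6333 carrier local 62.542952395292964 0.595084757590772 z 34.57562164204426 Flocal -3.2027164806177644 0.07361669233001517 -4.614074375276273 M [0.04 0.71 0.04]
```

Request:
{"api": "send_rows", "payload": {"deltas": [-0.05,0,0.02,0,0,0,-1,-0.05,0,0,0,0,0,-1,-0.05,0,0,0,0,0,-1,-0.05,0,0,0,0,0,-1]}}

```text
time: 13.97
eef_pos: [588.7, 69.0, 34.6]
orientation: [0.0, 0.041, 0.999, 0.0]
contact_force: [-4.5, 0.2, 2.2]
gripper_width: 21.0
```

Request:
{"api": "send_rows", "payload": {"deltas": [-0.05,0,0,0,0,0,-1,-0.05,0,0,0,0,0,-1,-0.05,0,0,0,0,0,-1]}}

```text
time: 14.22
eef_pos: [590.3, 68.9, 34.6]
orientation: [0.0, 0.041, 0.999, 0.0]
contact_force: [-3.8, 0.4, 4.9]
gripper_width: 21.1
```

```bash
python3 -c "
from h import *
st()
"
```

```text
t 14.2167 carrier local 66.07173202841659 0.6030863303443247 z 34.56718375770419 Flocal -3.833473192933626 0.0653068429427705 4.894152873582658 M [0.03 1.13 0.01]
```

Request:
{"api": "send_rows", "payload": {"deltas": [-0.05,0,0,0,0,0,-1,-0.05,0,0,0,0,0,-1]}}

```text
time: 14.38
eef_pos: [591.6, 68.9, 34.6]
orientation: [0.0, 0.041, 0.999, 0.0]
contact_force: [-3.0, 0.1, 4.0]
gripper_width: 21.4
```

Request:
{"api": "send_rows", "payload": {"deltas": [-0.05,0,0,0,0,0,-1,-0.05,0,0,0,0,0,-1]}}

```text
time: 14.55
eef_pos: [593.1, 68.8, 34.5]
orientation: [0.001, 0.041, 0.999, 0.0]
contact_force: [-0.2, 0.1, 4.1]
gripper_width: 21.0
```

```bash
python3 -c "
from h import *
st()
"
```

```text
t 14.55 carrier local 68.91575662536945 0.68065212062225 z 34.52465775071382 Flocal -0.22221797655301892 0.06526290399913617 4.080267009497059 M [0.03 0.38 0.03]
```

Request:
{"api": "send_rows", "payload": {"deltas": [-0.05,0,0,0,0,0,-1,-0.05,0,0,0,0,0,-1]}}

```text
time: 14.72
eef_pos: [595.7, 69.0, 34.6]
orientation: [0.002, 0.04, 0.999, 0.0]
contact_force: [10.5, 1.9, -5.2]
gripper_width: 20.7
```

Request:
{"api": "send_rows", "payload": {"deltas": [-0.05,0,0,0,0,0,-1,-0.05,0,0,0,0,0,-1]}}

```text
time: 14.88
eef_pos: [596.4, 68.8, 34.6]
orientation: [0.002, 0.041, 0.999, 0.0]
contact_force: [4.2, 0.7, 1.6]
gripper_width: 21.4
```

```bash
python3 -c "
from h import *
st()
"
```

```text
t 14.8833 carrier local 72.21083325547562 0.94992748539826 z 34.572974571163414 Flocal 4.1012712107469 1.0875096953672887 1.6011312303762322 M [ 0.2  -0.47  0.05]
```

Request:
{"api": "send_rows", "payload": {"deltas": [-0.05,0,0,0,0,0,-1,-0.05,0,0,0,0,0,-1]}}

```text
time: 15.05
eef_pos: [596.4, 68.8, 34.6]
orientation: [0.001, 0.041, 0.999, 0.0]
contact_force: [4.2, 1.6, 2.8]
gripper_width: 21.1
```

Request:
{"api": "send_rows", "payload": {"deltas": [-0.05,0,0,0,0,0,-1,0,0,0,0,0,0,-1]}}

```text
time: 15.22
eef_pos: [596.4, 68.7, 34.6]
orientation: [0.001, 0.04, 0.999, 0.0]
contact_force: [5.2, 0.8, 2.8]
gripper_width: 21.3
```

```bash
python3 -c "
from h import *
st()
"
```

```text
t 15.2167 carrier local 72.21825374985337 0.885114392025222 z 34.56948325814106 Flocal 5.089181947068318 1.275192201757531 2.764299658023635 M [ 0.41 -0.77  0.04]
```

Request:
{"api": "send_rows", "payload": {"deltas": [-0.05,0,0,0,0,0,-1,-0.05,0,0,0,0,0,-1]}}

```text
time: 15.38
eef_pos: [596.5, 68.6, 34.5]
orientation: [-0.0, 0.04, 0.999, 0.0]
contact_force: [1.2, 3.0, 7.8]
gripper_width: 21.0
```

Request:
{"api": "send_rows", "payload": {"deltas": [-0.05,0,0,0,0,0,-1,0,0,0,0,0,0,-1]}}

```text
time: 15.55
eef_pos: [596.6, 68.6, 34.5]
orientation: [-0.0, 0.04, 0.999, 0.0]
contact_force: [0.5, 2.5, 5.9]
gripper_width: 21.1
```

```bash
python3 -c "
from h import *
import pickle
st()
cs=[]
for n in ('top','scene'):
  c=robot.get_image(n); cs.append(c['img']); pickle.dump(c,open(n+'2.pkl','wb'))
f=lambda i,x,y:cv2.resize(i[y:y+100,x:x+80],None,fx=5,fy=5)
cv2.imwrite('pics/g3.png',np.hstack([f(cs[0],200,140),f(cs[1],250,155)]))
"
```

```text
t 15.55 carrier local 72.42931700443036 0.7529416228716079 z 34.529271966494555 Flocal 0.32721181957609613 2.540806978190764 5.904166345340593 M [ 0.41 -0.24  0.09]
```

View pics/g3.png

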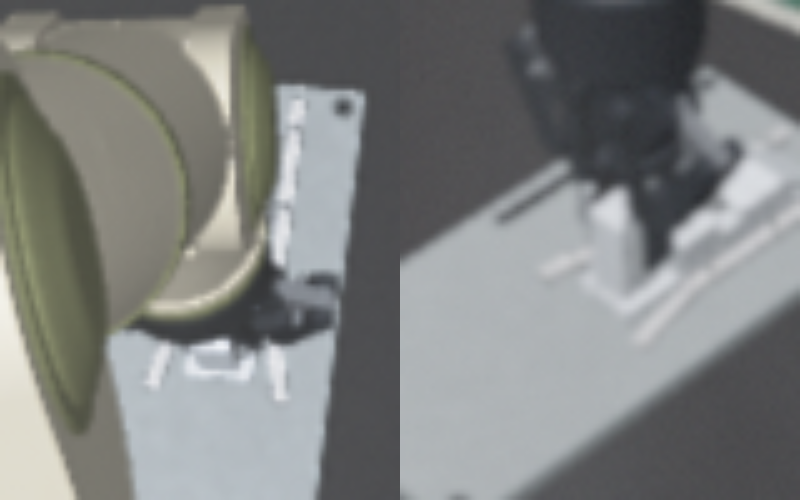

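The top crop shows the tab between the guide flares. The scene crop shows the carrier flat in the track, with the gripper clear of the guides. The position has stalled at about 72.4 mm while the command keeps advancing, so I'll push slightly more to confirm it has stopped solid.

Request:
{"api": "send_rows", "payload": {"deltas": [-0.05,0,0,0,0,0,-1,-0.05,0,0,0,0,0,-1,0,0,0,0,0,0,-1]}}

```text
time: 15.9
eef_pos: [596.9, 68.5, 34.5]
orientation: [-0.001, 0.04, 0.999, 0.0]
contact_force: [-1.1, 2.4, 8.0]
gripper_width: 21.2
```

Request:
{"api": "send_rows", "payload": {"deltas": [-0.05,0,0,0,0,0,-1,-0.05,0,0,0,0,0,-1,0,0,0,0,0,0,-1]}}

```text
time: 16.15
eef_pos: [597.2, 68.4, 34.5]
orientation: [-0.002, 0.04, 0.999, -0.0]
contact_force: [-3.9, 2.6, 10.3]
gripper_width: 21.1
```

```bash
python3 -c "
from h import *
st()
"
```

```text
t 16.15 carrier local 72.99507579013355 0.6336263443917165 z 34.540297634656866 Flocal -4.061482112580159 2.3036195767704015 10.349059063231227 M [0.4  0.5  0.05]
```

Request:
{"api": "send_rows", "payload": {"deltas": [0.05,0,-0.03,0,0,0,-1,0,0,0,0,0,0,-0.4,0,0,0,0,0,0,-0.2,0,0,0,0,0,0,0,0,0,0,0,0,0,0,0,0,0,0,0,0,0]}}

```text
time: 16.65
eef_pos: [598.3, 68.0, 34.4]
orientation: [-0.0, 0.041, 0.999, -0.0]
contact_force: [-0.4, 0.4, 0.7]
gripper_width: 42.3
```

Request:
{"api": "send_rows", "payload": {"deltas": [0,0,-0.5,0,0,0,0,0,0,-1,0,0,0,0,0,0,-2,0,0,0,0,0,0,-3,0,0,0,0,0,0,-3,0,0,0,0,0,0,-3,0,0,0,0,2,0,-3,0,0,0,0,3,0,0,0,0,0,0,3,0,0,0,0,0,0,0,0,0,0,0,0]}}

```text
validation failed for argument at $.de...
```

```bash
python3 -c "
from h import *
import pickle
st()
print(robot.observe()['gripper_width'])
cs=[]
for n in ('top','scene'):
  c=robot.get_image(n); cs.append(c['img']); pickle.dump(c,open(n+'3.pkl','wb'))
f=lambda i,x,y:cv2.resize(i[y:y+100,x:x+80],None,fx=5,fy=5,interpolation=cv2.INTER_CUBIC)
cv2.imwrite('pics/g4.png',np.hstack([f(cs[0],200,140),f(cs[1],260,155)]))
"
```

```text
t 16.65 carrier local 74.18201228530582 0.329101042939832 z 34.37855269398995 Flocal -0.4177253598713943 0.39740296079796456 0.7231977528887117 M [-0.   -0.04  0.02]
42.31740515853198
```

View pics/g4.png

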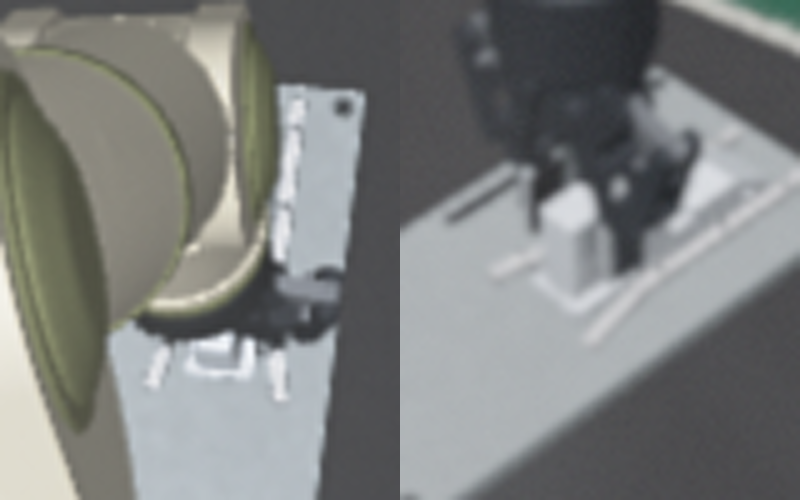

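The gripper is open around the free tab. The lift call was malformed (69 numbers), so it was refused and I'll resend it.

Request:
{"api": "send_rows", "payload": {"deltas": [0,0,-0.5,0,0,0,0,0,0,-1,0,0,0,0,0,0,-2,0,0,0,0,0,0,-3,0,0,0,0,0,0,-3,0,0,0,0,0,0,-3,0,0,0,0,1,-2,-3,0,0,0,0,1,-3,0,0,0,0,0,1,-3,0,0,0,0,0,0,-3,0,0,0,0,0]}}

```text
time: 17.58
eef_pos: [557.9, -39.7, 191.4]
orientation: [0.0, 0.04, 0.999, 0.0]
contact_force: [0.5, -1.2, -0.1]
gripper_width: 42.5
```

Request:
{"api": "send_rows", "payload": {"deltas": [0,-3,0,0,0,0,0,0,-3,0,0,0,0,0,0,-3,0,0,0,0,0,0,-3,0,0,0,0,0,0,-3,0,0,0,0,0,0,-2,0,0,0,0,0,0,0,0,0,0,0,0]}}

```text
time: 18.17
eef_pos: [544.9, -214.0, 190.8]
orientation: [0.001, 0.044, 0.999, -0.001]
contact_force: [-0.3, -0.7, 1.0]
gripper_width: 42.9
```

```bash
python3 -c "
from h import *
import pickle
st()
cs=[]
for n in ('top','scene'):
  c=robot.get_image(n); cs.append(c['img']); pickle.dump(c,open(n+'4.pkl','wb'))
f=lambda i,x,y:cv2.resize(i[y:y+100,x:x+80],None,fx=5,fy=5,interpolation=cv2.INTER_CUBIC)
cv2.imwrite('pics/g5.png',np.hstack([f(cs[0],200,140),f(cs[1],260,155)]))
"
```

```text
t 18.1667 carrier local 44.31197169179788 -285.09339333467295 z 190.8359470648974 Flocal -0.23580284540438468 -0.7665187718201856 1.02884731360076 M [-0.02 -0.01 -0.02]
```

View pics/g5.png

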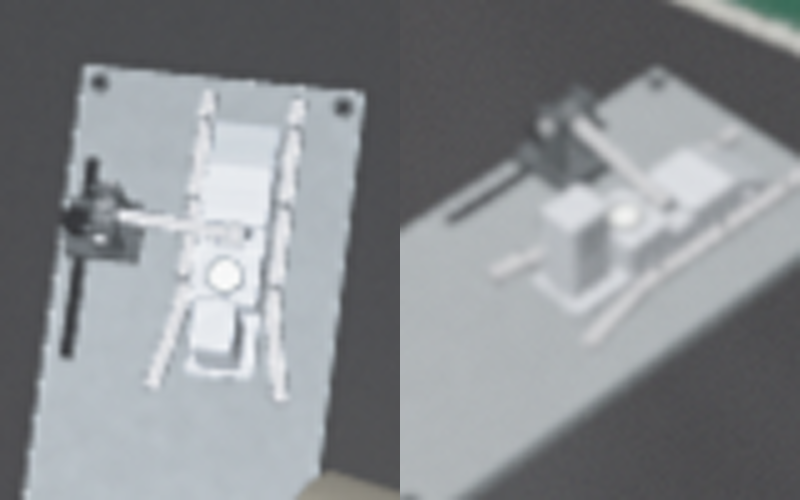

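The roller tip is in the cross notch, between the land and the pellet block (top crop about (245,232)). The carrier lies straight between the guides and the robot is clear, so I'll hand in.

```bash
python3 -c "
from h import *
print(robot.close_job())"
```

```text
the job is handed in; nothing more can be done
None
```

The aluminium carrier is loaded in the clamping stage with the roller down in its notch, released. I handed the job in at about 18 s of the 54 s allowed.

**What I did:** I gripped the carrier by its tab, set it on the open part of the plate and slid it in, ramp first. The push took 9 to 11 N on the ramp and 2 to 4.5 N on the land. Near stage x ≈ 70 mm the drop pulled the carrier forward (about +10 N at the wrist). It then stalled at about 72 to 73 mm, and I stopped with about 4 N of push left and let go.

**Last checks:** The final pictures show the roller arm's tip between the land and the pellet block. The carrier lies straight in the guides and the gripper is well away. I saw no sign of a bystander moving, but I did not re-measure them.

**Not certain or not clean:**
- I could not read the hold-down angle or the roller force directly; both are inferred from the wrist force and the pictures.
- The stop against the back wall was soft: about 0.6 mm of creep over the last 2 mm of command. Part of the final 4 N may have been friction on the plate.
- The two cameras disagreed by about 3 mm on where the stage is, so I used the mean.
- One lift command had the wrong number of values and was refused. I sent it again, and nothing moved in between.

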